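Seat and lock the fly cutter in the tool-holder fixture

ROBOT

A 6-joint arm with a two-finger parallel gripper is mounted at the origin on the work surface; the furniture and walls round the work are solid. World frame = base frame: x ahead of the robot, y to its left, z up, the work surface at z = 0. Lengths are in mm, angles in rad, forces in N, time in s.
With the tool pointing down it reaches from about 275 to 750 mm from the base axis. Payload 10.2 kg.
Tool frame: the origin (TCP) lies midway between the tips of the shut fingers; the grasp point (between the pads) lies 19 mm behind it; z points along the fingers, y is the direction in which the jaws open and shut (so a half turn about z gives the same grasp; the last joint's range is limited). The gripper opens to 85 mm and grips with 20 to 120 N. Pads are 22 mm wide; open, the fingers measure 114 mm over their backs; the gripper's body (76 mm by 85 mm) begins 54 mm behind the grasp point. The pads swing forward as they close: fully open they stand 13 mm farther back than shut.
Start: joints at [1.073, 0.313, 1.498, -0, 1.331, -0.223], TCP at [142.474, 505.304, 210.294] pointing down, gripper open.
Joint ranges: [-2.94, 2.94], [-0.97, 2.17], [0.19, 2.56], [-1.23, 4.37], [0.02, 3.11], [-2.88, 2.88]. Speed limits (rad/s): [2.39, 2.39, 3.01, 3.14, 3.14, 3.14].

INTERFACE

Orientations are given as a unit quaternion [w, x, y, z].
In Python, from rig import sense, optics, ctrl gives the robot as it stands.
- The arm moves only by the tool play_rows, never from a script. Its argument "plan" is a list of rows, each a list of 7 numbers: the shift along the world's x, y, z in mm, then the turn, a rotation vector about the world's x, y, z in rad, then the opening, from -1 (shut) to 1 (fully open), so that 0 is half open. A call has 1 to 5 rows; each row shifts and turns the pose as measured when the row begins; what a row does not reach is not made up. A row lasts 1/12 s, in which the tool goes at most 41.7 mm and 7.16 degrees, less where a joint would pass 70% of its speed; a pose out of reach is approached as far as the arm can. A call is refused whole if a number of a shift passes 41.7 or a number of a turn 0.125, either way. A call with a gripper value outside its range is refused whole. The fingers move at their own pace and stop on an object; "grip_force" is the grip in N (left out, the last holds). Time passes only in rows, so rows that do not move let the fingers close. It gives the time, the measured TCP pose, the force and the opening at its end, in the units of the state.
- sense(): the state, without advancing time (a new reading comes with each control period).
- optics.capture(name): name is "scene" or "top" or "wrist"; returns a dict with "img" (400x640x3 uint8, blue, green, red), "fx", "fy", "cx", "cy" (pixels), "dist" ([k1, k2, p1, p2, k3] as OpenCV has them; the pictures are not rectified), "world_to_cam" (4x4, takes a point from world to camera coordinates). Camera axes: x right, y up, looking along -z (the intrinsics and any distortion apply to the point x, -y, -z); pixel columns grow to the right and rows downward; lengths in mm; the calibration is good to about 2 mm. A picture is of the moment at which its call begins. There is no depth.
- ctrl.finish_job(): hands the job in, once; it reports no verdict.
The state is a dict: "time_s": time; "joints": joint angles; "dq": joint speeds; "tau": joint torques, N m; "eef_pos": TCP position; "ee_rot": TCP orientation; "force": force on the tool from outside, world axes, zero at the start; "wrist_torque": the same for the moment, N m; "grip_width": opening from 0.0 (shut) to 1.0 (fully open).
Only numpy, scipy, OpenCV 4.12 (cv2) and the standard library are available. Lean on these libraries where they do the work, as an engineer would, in place of code of your own. Each camera call takes 0.05 s, during which the arm holds its last target. There are 200 camera calls.

TASK

The fly cutter was dropped into the bench tool-holder fixture and is standing on the drive dogs. Turn it (a push on its cross bar will do) until its two slots drop over the dogs, press it down fully home so that its flange sits flush on the spindle face, then swing the lock lever round to its stop so that its tongue lies over the flange. Leave the things lying around where they are.

Things in the scene. Friction and masses are not known exactly. Their poses are not given: they have to be found in the camera images.
- tool_fixture: Tool-holder fixture bolted to the bench (does not move): square cast foot 130 x 130 x 14 mm and a cone-shaped casting with an upright steel spindle nose, 72 mm across, holding a steep conical bore that is open upward. Origin: centre of the foot's underside, on the spindle axis; z up. The dogs are on its +x and -x sides, the lever on its -x -y corner.
- fly_cutter: Steel fly cutter, 0.6 to 0.8 kg. Origin: centre of its flange's flat underside, on the axis, z up. Conical shank and pull stud 64 mm long below it, in the bore. Flange 63 mm across, 19 mm thick, cut through by two slots 17 mm wide on its own +x and -x sides (either slot fits either dog). Above it a 41 mm neck, then a round head 50 mm across from z = 31 to 58 mm, with a cross bar along its own y.
- cutter_top (a point): Middle of the flat top of the cutter's head, 58 mm above its origin. After it has dropped over the dogs, its pull stud rests on a friction grip in the bore, with the flange still about 6 mm above the spindle face; a steady downward push of 8 to 20 N here takes it down to the face, where it stays.
- bar_push (a point): Point on the centre line of the long end of the 14 mm square cross bar, 62 mm from the cutter's axis, 44 mm above its origin; the bar runs from y = -48 to +76 mm. At the start the flange stands on top of the dogs, 10 mm above the spindle face, with a little side play. 2 to 6 N here turns it; within about 3 degrees of the dogs it drops some 4 mm over them and then turns no further.
- spindle_face (a point): Centre of the flat ring-shaped spindle face, on the spindle axis, 80 mm above the bench; axes as the fixture's. Two drive dogs stand on the face, on its +x and -x sides: each 14 mm wide, 22.5 to 34.5 mm from the axis, 10 mm high (tops 90 mm above the bench).
- lock_lever (a joint): Lock lever's angle: 0 = open, tongue clear of the cutter; 1.2 rad = locked at its stop, tongue over the flange. It grows clockwise seen from above, stays where it is left and needs 1 to 3 N at the knob. The tongue passes 1.5 mm over the flange of a cutter that is fully home and is blocked by one that is not.
- lever_knob (a point): Centre of the black ball knob, 22 mm across, at the end of the lever's 9 mm round handle, 105 mm from the pivot, 104.5 mm above the bench. Free bench all round it.
- lever_pivot (a point): Point on the lever's upright pivot axis, at the height of the knob; on the fixture at x = -40, y = -40 mm. The pivot's hub is 27 mm across, its screw head ends 114 mm above the bench.
- hex_key: Hex key, 93 x 31 x 6 mm, lying on the bench; stays where it is.
- spanner: Open-ended spanner, 155 x 26 x 6 mm, lying on the bench; stays where it is.
- grease_tub: Grease tub, 79 mm across, 72 mm high, standing on the bench; stays where it is.
- gearbox: Planetary gearbox, 77 x 77 mm, 133 mm high, standing on the bench close behind the fixture; stays where it is.
There are look-alikes about, which are no part of the job. What is meant by the tool_fixture is not purple, and is the smaller of those in its own colour.

How it is judged (in metres and radians):
At the end, for the whole second after the job is handed in: The fly cutter is fully home: slots over the dogs (within 0.1 rad), flange underside within 1.5 mm of the spindle face, upright within 0.04 rad and central within 3 mm, at rest; the lock lever is at its stop (more than 1.08 of 1.2 rad) and at rest (z of fly_cutter in the frame of spindle_face below 0.0015 m and horizontal distance between fly_cutter and spindle_face below 0.003 m and angle between the x axis of fly_cutter and the x axis of tool_fixture, either way round below 0.1 rad and angle between fly_cutter's own z axis and vertical below 0.04 rad and value of joint lock_lever above 1.08 rad and linear speed of fly_cutter below 0.01 m/s and velocity of joint lock_lever below 0.05 rad/s); the robot touches nothing.
It fails at once if the hex key is moved more than 30 mm (distance of hex_key from where it was at the start of the episode above 0.03 m).
It fails at once if the spanner is moved more than 30 mm (distance of spanner from where it was at the start of the episode above 0.03 m).
It fails at once if the grease tub is moved more than 30 mm (distance of grease_tub from where it was at the start of the episode above 0.03 m).
It fails at once if the gearbox is moved more than 30 mm (distance of gearbox from where it was at the start of the episode above 0.03 m).
It also fails if it takes over 61 s, if anything falls off the work surface, if the arm or the gripper's body presses on something with over 40 N, if the wrist force passes 120 N, or if a joint passes its speed limit or range.

## Working session

There is one attempt and no reset: what is moved stays moved. The work goes in short steps, Python scripts to look and compute and a tool call to move; the robot and the scene stay as the last step left them, time stands still between calls to the robot, and variables do not carry over. Pictures are saved under pics/ and viewed, about 8 in all and at most 12, crops included, and the job is handed in when it is done.

Besides the shell and the picture viewer there is one more tool, called after ">>>" in YAML: its name, and indented under it one key for each argument. play_rows: Moves the arm, as the interface text tells. Its arguments: {"type":"object","properties":{"plan":{"type":"array"},"grip_force":{"type":"number"}},"required":["plan"]}

```bash
mkdir -p pics; ls; cat > h.py <<'E'
import numpy as np,cv2,json
from rig import sense,optics,ctrl
def cap(n,tag):
    c=optics.capture(n); cv2.imwrite(f'pics/{tag}.png',c['img'])
    np.savez(f'pics/{tag}.npz',**{k:np.array(v) for k,v in c.items()}); return c
def load(tag): return dict(np.load(f'pics/{tag}.npz'))
def K(c): return np.array([[c['fx'],0,c['cx']],[0,c['fy'],c['cy']],[0,0,1]],float)
def proj(c,P):
    P=np.atleast_2d(np.array(P,float)); M=c['world_to_cam']
    q=P@M[:3,:3].T+M[:3,3]; q=q*[1,-1,-1]
    return cv2.projectPoints(q,np.zeros(3),np.zeros(3),K(c),np.array(c['dist'],float))[0].reshape(-1,2)
def ray(c,uv,z):
    u=cv2.undistortPoints(np.array(uv,float).reshape(-1,1,2),K(c),np.array(c['dist'],float)).reshape(-1,2)
    M=c['world_to_cam'];R=M[:3,:3];o=-R.T@M[:3,3]
    d=np.c_[u[:,0],-u[:,1],-np.ones(len(u))]@R
    return o+d*((np.atleast_1d(z)-o[2])/d[:,2])[:,None]
E
python3 - <<'E'
from h import *
a=cap('scene','s0');b=cap('top','t0')
for c in(a,b):
    M=c['world_to_cam'];print((-M[:3,:3].T@M[:3,3]).round(),c['fx'],c['dist'])
cv2.imwrite('pics/st0.png',cv2.resize(np.vstack([a['img'],b['img']]),(480,600)))
s=sense();print(s)
E
```

```text
pics
[  36. -679. 1128.] 509.8815681442961 [0.00443686 0.         0.         0.         0.        ]
[ 386.   86. 1366.] 419.1090019766885 [0.02719971 0.         0.         0.         0.        ]
{'time_s': 0.1, 'joints': array([ 1.07262336e+00,  3.13364815e-01,  1.49834790e+00, -5.65640135e-05,
        1.33101872e+00, -2.23421252e-01]), 'dq': array([-0.00197286, -0.00071409, -0.00024749, -0.0014265 , -0.00117678,
       -0.00086549]), 'tau': array([ 2.23341420e-03, -4.12901366e+01, -2.60138601e+01, -2.08137253e-04,
        3.08963870e-03,  2.62580971e-05]), 'eef_pos': array([142.34818166, 505.06652192, 209.81225335]), 'ee_rot': array([-1.75305661e-04,  1.36937480e-01,  9.90579528e-01, -5.42427376e-04]), 'force': array([ 0.43186727, -0.29729894, -0.8974185 ]), 'wrist_torque': array([ 0.00257363,  0.04423169, -0.02368899]), 'grip_width': 1.00304676713591}
```

View pics/t0.png

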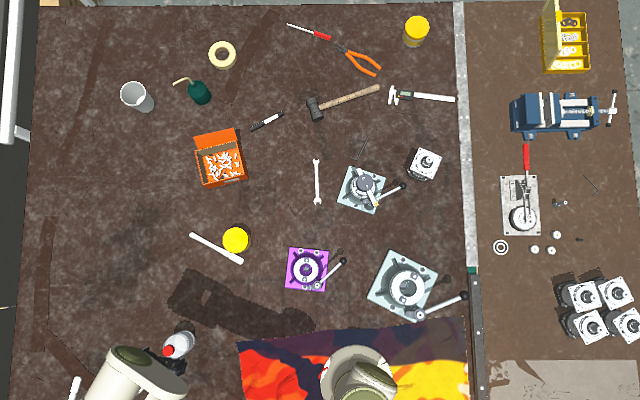

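View pics/s0.png

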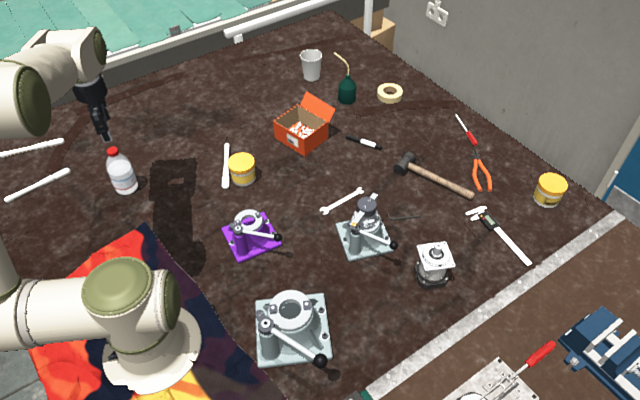

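Candidates for the fixture in the top view are purple (307,268), big grey (407,285), and small grey with the cutter in it (363,189). The small grey one fits the description. I'll check it in one close crop of both views.

```bash
python3 - <<'E'
from h import *
a=load('s0');b=load('t0')
print(proj(b,[[0,0,0],[400,0,0],[400,100,0]]))
A=cv2.resize(a['img'][180:270,320:420],(0,0),fx=6,fy=6,interpolation=cv2.INTER_CUBIC)[:, :]
B=cv2.resize(b['img'][155:225,325:415],(0,0),fx=6.667,fy=6.667,interpolation=cv2.INTER_CUBIC)
A=cv2.resize(A,(400,360));B=cv2.resize(B,(771,600))
cv2.imwrite('pics/cropB.png',B)
E
```

```text
[[356.60728386 382.29333663]
 [353.45460044 252.06345921]
 [322.53553861 252.52318576]]
```

View pics/cropB.png

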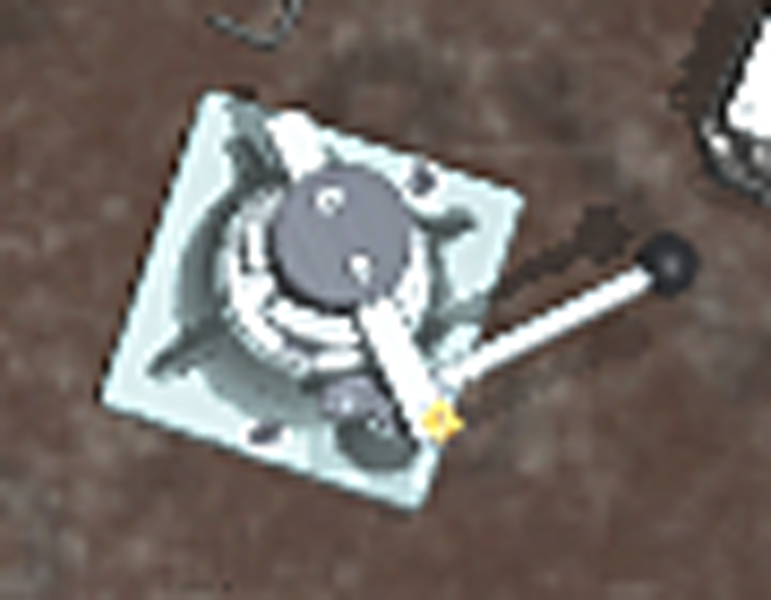

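The crop confirms the small grey fixture. Head centre is near (343,235), the bar's long yellow-tipped end near (440,420), the knob near (668,262), and the −x−y corner with the pivot at lower right. Now I'll compute poses.

```bash
python3 - <<'E'
from h import *
b=load('t0')
f=lambda x,y:(325+(x+.5)/771*90-.5,155+(y+.5)/600*70-.5)
cor=ray(b,[f(205,92),f(525,200),f(415,510),f(103,400)],14)
print('corners',cor.round(1)); c=cor.mean(0);print('centre',c.round(1))
for i in range(4):
    d=cor[(i+1)%4]-cor[i];print(np.linalg.norm(d).round(1),np.degrees(np.arctan2(d[1],d[0])).round(1))
h=ray(b,[f(343,235)],148)[0];l=ray(b,[f(440,420)],134)[0];s=ray(b,[f(290,125)],134)[0];k=ray(b,[f(668,262)],104.5)[0]
print('head',h.round(1),'long',l.round(1),'short',s.round(1),'knob',k.round(1))
d=l-s;print('bar len',np.linalg.norm(d),'dir',np.degrees(np.arctan2(d[1],d[0])))
fx=((cor[0]+cor[1])-(cor[2]+cor[3]));yaw=np.arctan2(fx[1],fx[0]);print('yaw',np.degrees(yaw))
R=np.array([[np.cos(yaw),-np.sin(yaw)],[np.sin(yaw),np.cos(yaw)]])
p=c[:2]+R@[-40,-40];print('pivot',p, 'knob r',np.linalg.norm(k[:2]-p),'ang',np.degrees(np.arctan2(*(k[:2]-p)[::-1])))
for n,uv,z in [('gearbox top',(425,163),110),]: print(n,ray(b,[uv],z))
print('x-yaw cutter',np.degrees(np.arctan2(d[1],d[0]))-90)
E
```

```text
corners [[ 683.3   10.6   14. ]
 [ 639.3 -110.7   14. ]
 [ 521.1  -65.3   14. ]
 [ 564.8   51.9   14. ]]
centre [602.1 -28.4  14. ]
129.0 -109.9
126.7 159.0
125.0 69.5
125.5 -19.2
head [603.1 -28.3 148. ] long [540.2 -61.3 134. ] short [644.8 -12.1 134. ] knob [ 599.2 -147.5  104.5]
bar len 115.5630917363858 dir -154.79437931176375
yaw -20.12149372208331
pivot [550.82467432 -52.18731174] knob r 106.92405378700336 ang -63.081144865694355
gearbox top [[ 665.58744864 -217.41665648  110.        ]]
x-yaw cutter -244.79437931176375
```

>>> play_rows:
  plan:
    - [24,-33,0,0,0,-0.053,-1]
    - [24,-33,0,0,0,-0.053,-1]
    - [24,-33,0,0,0,-0.053,-1]
    - [24,-33,0,0,0,-0.053,-1]
    - [24,-33,0,0,0,-0.053,-1]

```text
time_s: 0.52
eef_pos: [260.2, 337.7, 207.3]
ee_rot: [-0.002, 0.266, 0.964, -0.001]
force: [1.4, 0.1, -0.2]
grip_width: 0.299
```

>>> play_rows:
  plan:
    - [24,-33,0,0,0,-0.053,-1]
    - [24,-33,0,0,0,-0.053,-1]
    - [24,-33,0,0,0,-0.053,-1]
    - [24,-33,0,0,0,-0.053,-1]
    - [24,-33,0,0,0,-0.053,-1]

```text
time_s: 0.93
eef_pos: [380.2, 167.0, 207.0]
ee_rot: [-0.002, 0.397, 0.918, -0.001]
force: [1.0, 0.7, -0.2]
grip_width: 0.003
```

>>> play_rows:
  plan:
    - [25,-32,5,0,0,-0.064,-1]
    - [25,-32,5,0,0,-0.064,-1]
    - [25,-32,5,0,0,-0.064,-1]
    - [25,-32,5,0,0,-0.064,-1]
    - [20,-20,0,0,0,-0.064,-1]

```text
time_s: 1.35
eef_pos: [501.0, 11.3, 226.5]
ee_rot: [-0.003, 0.546, 0.838, -0.001]
force: [0.7, 0.3, 0.3]
grip_width: 0.002
```

```bash
python3 - <<'E'
from h import *
c=cap('wrist','w0');M=c['world_to_cam'];print((-M[:3,:3].T@M[:3,3]).round(),c['fx'],sense()['eef_pos'])
E
```

```text
[475.  72. 391.] 277.795953369111 [503.25750318   8.62463724 225.51334514]
```

View pics/w0.png

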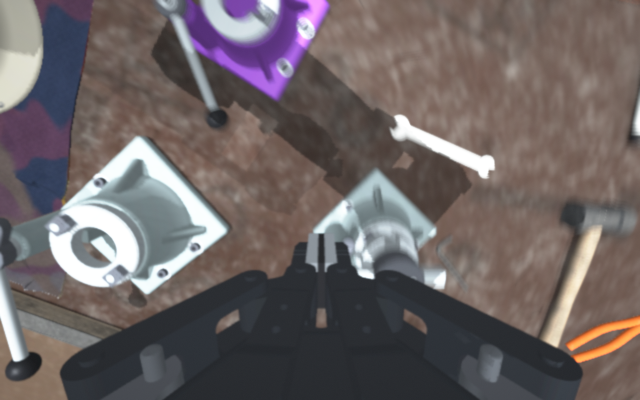

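The wrist view shows the fixture and cutter at about (390,230), partly hidden by the gripper, which agrees with the plan. Next, go to pre-contact behind the bar's long end.

>>> play_rows:
  plan:
    - [26,-28,-10,0,0,0,-1]
    - [0,0,-35,0,0,0,-1]
    - [0,0,-35,0,0,0,-1]
    - [0,0,-15,0,0,0,-1]
    - [0,0,0,0,0,0,-1]

```text
time_s: 1.82
eef_pos: [528.8, -20.7, 127.4]
ee_rot: [-0.002, 0.551, 0.834, -0.001]
force: [0.1, 0.1, 0.5]
grip_width: 0.002
```

>>> play_rows:
  plan:
    - [3.4,-7.2,-1,0,0,0,-1]
    - [2.5,-5.4,0,0,0,0,-1]
    - [2.5,-5.4,0,0,0,0,-1]
    - [2.5,-5.4,0,0,0,0.05,-1]
    - [2.5,-5.2,0,0,0,0.05,-1]

```text
time_s: 2.23
eef_pos: [544.5, -51.4, 130.3]
ee_rot: [0.0, 0.507, 0.862, -0.001]
force: [0.0, -0.7, -1.0]
grip_width: 0.002
```

```bash
python3 - <<'E'
from h import *
b=cap('top','t1');s=cap('scene','s1')
B=cv2.resize(b['img'][155:225,325:415],(771,600),interpolation=cv2.INTER_CUBIC)
S=cv2.resize(s['img'][180:270,320:420],(600,540),interpolation=cv2.INTER_CUBIC)
cv2.imwrite('pics/c1.png',np.hstack([cv2.resize(B,(400,311)),cv2.resize(S,(346,311))]))
E
```

```text
(no output)
```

View pics/c1.png

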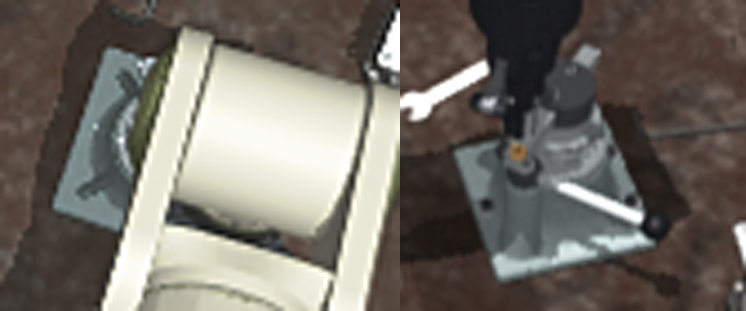

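```bash
python3 - <<'E'
from h import *
for t in('s0','s1'):
    c=load(t);h=cv2.cvtColor(c['img'],cv2.COLOR_BGR2HSV)
    m=((h[...,0]>15)&(h[...,0]<32)&(h[...,1]>130)&(h[...,2]>110));w=np.zeros_like(m);w[200:240,335:395]=1
    y,x=np.nonzero(m&w);p=ray(c,[(x.mean(),y.mean())],134)[0];d=p[:2]-[602.5,-28.4]
    print(len(x),x.mean(),y.mean(),p.round(1),np.linalg.norm(d),np.degrees(np.arctan2(d[1],d[0])))
print(sense())
c=load('s1');print(proj(c,[[544,-51,130],[602.5,-28.4,148]]))
E
```

```text
2 352.5 225.0 [536.5 -60.1 134. ] 73.24025680237656 -154.3184797251086
9 353.55555555555554 223.77777777777777 [541.  -58.5 134. ] 68.49831964642063 -153.91348806477075
{'time_s': 2.3333, 'joints': array([-0.3080164 ,  0.43463142,  1.54234704, -0.0019093 ,  1.16406273,
       -0.81139196]), 'dq': array([ 0.01551534, -0.00645315,  0.02795961,  0.00343252, -0.0023064 ,
        0.07373586]), 'tau': array([-4.92403507e-01, -4.45009911e+01, -2.43733048e+01, -4.01385210e-02,
        1.68545073e-02, -7.29932506e-01]), 'eef_pos': array([544.65800123, -51.74311215, 130.21283724]), 'ee_rot': array([ 4.64968422e-04,  5.08406009e-01,  8.61116998e-01, -7.92929962e-04]), 'force': array([ 0.5353599 ,  0.5039632 , -0.28425167]), 'wrist_torque': array([ 0.01172502,  0.02225695, -0.0275304 ]), 'grip_width': 0.0009673587294396546}
[[352.6739624  222.32067454]
 [366.01582532 202.00072518]]
```

```bash
python3 - <<'E'
from h import *
c=cap('scene','s2')
for a in(-154,-141): print(a,proj(c,[[602.5+r*np.cos(np.radians(a)),-28.4+r*np.sin(np.radians(a)),134] for r in(40,62,76)]).round(1))
S0=cv2.resize(load('s0')['img'][185:245,330:400],(400,343),interpolation=cv2.INTER_CUBIC)
S=cv2.resize(c['img'][185:245,330:400],(400,343),interpolation=cv2.INTER_CUBIC)
cv2.imwrite('pics/c2.png',np.hstack([S0,S]))
E
```

```text
-154 [[358.7 216.1]
 [354.7 222. ]
 [352.1 225.8]]
-141 [[362.1 217.1]
 [360.  223.7]
 [358.6 227.9]]
```

View pics/c2.png

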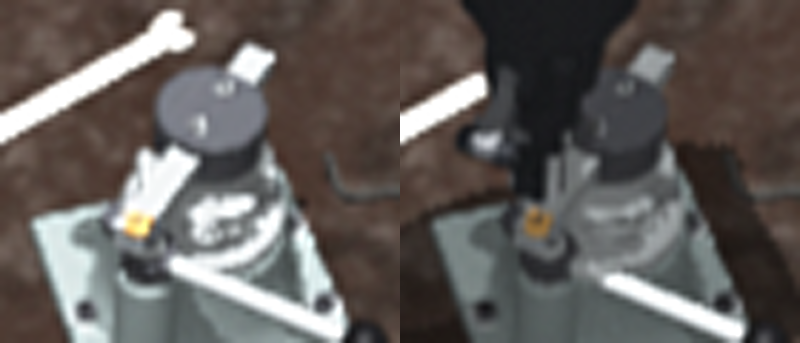

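>>> play_rows:
  plan:
    - [0,0,-5,0,0,0,-1]
    - [1.7,-3.6,0,0,0,0,-1]
    - [1.7,-3.6,0,0,0,0,-1]
    - [1.7,-3.6,0,0,0,0,-1]

```text
time_s: 2.72
eef_pos: [549.7, -61.8, 125.6]
ee_rot: [0.001, 0.51, 0.86, -0.001]
force: [-0.3, 0.1, 0.2]
grip_width: -0.004
```

```bash
python3 - <<'E'
from h import *
c=cap('scene','s3');b=cap('top','t3');w=cap('wrist','w3')
print(sense()['eef_pos'],sense()['force'])
S=cv2.resize(c['img'][185:245,330:400],(400,343),interpolation=cv2.INTER_CUBIC)
W=cv2.resize(w['img'][190:310,250:460],(400,229),interpolation=cv2.INTER_CUBIC);W=cv2.copyMakeBorder(W,0,114,0,0,0)
cv2.imwrite('pics/c3.png',np.hstack([S,W]))
E
```

```text
[549.67029926 -61.8878302  125.54946959] [ 1.24004958 -0.55685097  0.3293177 ]
```

View pics/c3.png

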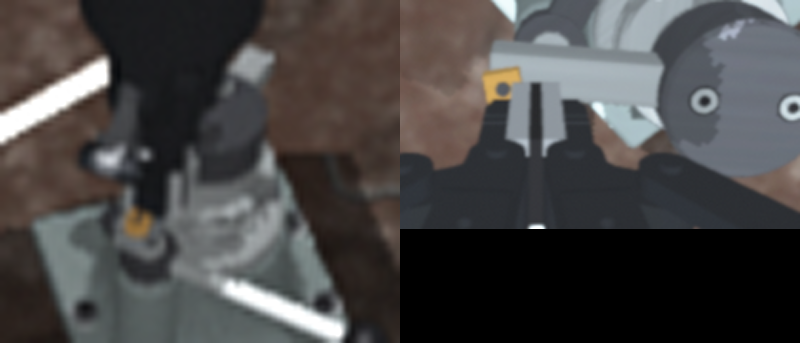

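The wrist view shows the pads just short of, or touching, the near face of the bar (crop 535,90). Its yellow insert is at (503,85) and the head at (740,90). Keep pushing.

>>> play_rows:
  plan:
    - [1.5,-2.7,0,0,0,0,-1]
    - [1.5,-2.7,0,0,0,0,-1]
    - [1.5,-2.7,0,0,0,0,-1]

```text
time_s: 3.12
eef_pos: [554.3, -70.0, 125.6]
ee_rot: [0.001, 0.51, 0.86, -0.0]
force: [-0.2, -0.3, -0.5]
grip_width: 0.003
```

>>> play_rows:
  plan:
    - [1.5,-2.7,0,0,0,0.03,-1]
    - [1.5,-2.7,0,0,0,0.03,-1]
    - [1.5,-2.7,0,0,0,0.03,-1]

```text
time_s: 3.37
eef_pos: [559.4, -79.1, 125.7]
ee_rot: [0.001, 0.47, 0.883, -0.001]
force: [-0.0, -1.0, -0.2]
grip_width: -0.002
```

```bash
python3 - <<'E'
from h import *
w=cap('wrist','w4');c=load('w3')
print(sense()['eef_pos'],sense()['force'])
W=np.vstack([cv2.resize(x['img'][190:310,230:480],(700,300),interpolation=cv2.INTER_CUBIC) for x in (c,w)])
cv2.imwrite('pics/c4.png',W)
for x in(c,w):
    h=cv2.cvtColor(x['img'],cv2.COLOR_BGR2HSV);m=((h[...,0]>12)&(h[...,0]<30)&(h[...,1]>100)&(h[...,2]>120));m[:190]=0;m[310:]=0;m[:,:250]=0;m[:,460:]=0
    v,u=np.nonzero(m);p=ray(x,[(u.mean(),v.mean())],138)[0];d=p[:2]-[602.5,-28.4];print(len(u),u.mean(),v.mean(),p,np.degrees(np.arctan2(d[1],d[0])),np.linalg.norm(d))
E
```

```text
[559.58880124 -79.58376744 125.6533026 ] [ 0.8479102  -0.14327585  0.02677461]
199 301.31658291457285 232.6281407035176 [536.8060027  -62.35054522 138.        ] -152.67015670763448 73.94823055472544
317 306.5804416403785 201.3627760252366 [538.60688824 -62.9033925  138.        ] -151.6301815552688 72.61414341883226
```

View pics/c4.png

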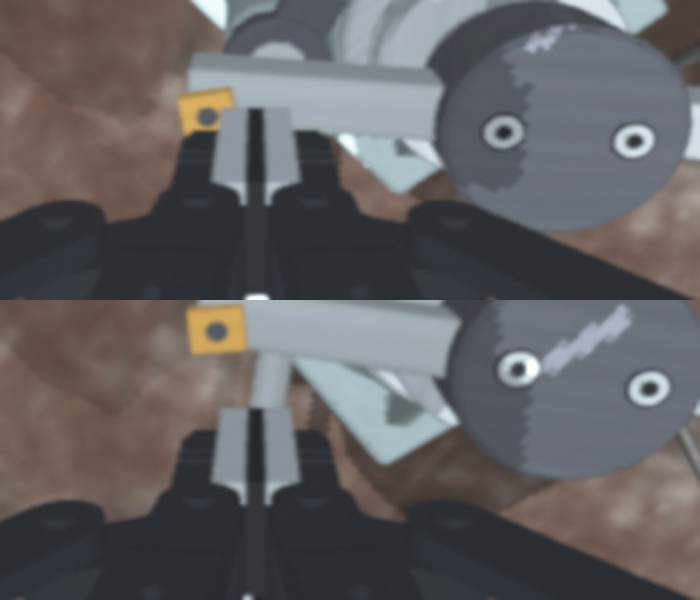

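```bash
python3 - <<'E'
from h import *
from scipy.optimize import least_squares
t=lambda k:load(k)
w3,w4=t('w3'),t('w4')
for x,P in((w3,[549.7,-61.9,125.6]),(w4,[559.5,-79.4,125.65])):
    print('tcp px',proj(x,[P]),'cam',(-x['world_to_cam'][:3,:3].T@x['world_to_cam'][:3,3]).round(1))
f=lambda x,y,r:(230+x*250/700,190+(y-r)*120/300)
# points: insert centre hole, screw A, screw B, in w3 & w4
obs={'insert':[f(207,117,0),f(216,331,300)],'screwA':[f(504,132,0),f(519,369,300)],'screwB':[f(634,141,0),f(648,388,300)],'bar far corner':[f(440,88,0),f(460,322,300)]}
for n,o in obs.items():
    r=least_squares(lambda P:np.r_[proj(w3,P)[0]-o[0],proj(w4,P)[0]-o[1]],[580,-40,140]);print(n,r.x.round(1),r.fun.round(1))
# yellow from static cams
t0,s0=t('t0'),t('s0')
r=least_squares(lambda P:np.r_[proj(t0,P)[0]-[325+440.5/771*90-.5,155+420.5/600*70-.5],proj(s0,P)[0]-[354.2,224.4]],[540,-60,140]);print('yellow t/s',r.x.round(1),r.fun.round(1))
S0=(330+208/5.714,185+98/5.714)
r=least_squares(lambda P:np.r_[proj(t0,P)[0]-[325+343.5/771*90-.5,155+235.5/600*70-.5],proj(s0,P)[0]-S0],[540,-60,140]);print('head top t/s',r.x.round(1),r.fun.round(1))
E
```

```text
tcp px [[321.05667647 233.74789711]] cam [517.4  -3.1 289.2]
tcp px [[320.89312239 234.68546946]] cam [521.6 -23.3 289.4]
insert [538.6 -61.9 143.1] [-0. -0.  0.  0.]
screwA [591.4 -35.3 147. ] [ 0.  0. -0. -0.]
screwB [614.7 -24.6 147.7] [-0.2 -0.1  0.2  0.1]
bar far corner [577.5 -33.8 140.8] [ 0.5  0.2 -0.5 -0.2]
yellow t/s [540.5 -61.4 134.8] [ 0.1 -0.1 -0.1  0. ]
head top t/s [603.5 -28.5 146.8] [ 0.  -0.1 -0.1  0. ]
```

The fingers went over the bar without any contact, so the real tips must sit higher than the reported TCP. I'll calibrate by touching the cutter's head top, which should be at z≈148.

>>> play_rows:
  plan:
    - [0,0,35,0,0,0,-1]
    - [0,0,30,0,0,0,-1]
    - [22,25,0,0,0,0,-1]
    - [21,26,0,0,0,0,-1]
    - [0,0,0,0,0,0,-1]

```text
time_s: 3.83
eef_pos: [603.3, -28.5, 193.9]
ee_rot: [0.0, 0.473, 0.881, -0.0]
force: [0.2, 0.4, -0.4]
grip_width: 0.003
```

>>> play_rows:
  plan:
    - [0,0,-10,0,0,0,-1]
    - [0,0,-10,0,0,0,-1]
    - [0,0,-5,0,0,0,-1]
    - [0,0,-5,0,0,0,-1]
    - [0,0,0,0,0,0,-1]

```text
time_s: 4.25
eef_pos: [601.8, -29.2, 159.0]
ee_rot: [-0.001, 0.473, 0.881, -0.001]
force: [0.4, 0.2, 0.2]
grip_width: -0.002
```

>>> play_rows:
  plan:
    - [0,0,-4,0,0,0,-1]
    - [0,0,-3,0,0,0,-1]
    - [0,0,-2,0,0,0,-1]
    - [0,0,0,0,0,0,-1]

```text
time_s: 4.58
eef_pos: [601.1, -30.6, 148.8]
ee_rot: [-0.002, 0.474, 0.88, -0.001]
force: [0.9, 0.2, 0.1]
grip_width: -0.005
```

>>> play_rows:
  plan:
    - [0,0,-2,0,0,0,-1]
    - [0,0,-2,0,0,0,-1]
    - [0,0,-1,0,0,0,-1]
    - [0,0,0,0,0,0,-1]

```text
time_s: 4.92
eef_pos: [601.4, -30.8, 143.8]
ee_rot: [-0.001, 0.474, 0.88, -0.001]
force: [-0.2, -0.1, 0.1]
grip_width: -0.0
```

>>> play_rows:
  plan:
    - [0,0,-2,0,0,0,-1]
    - [0,0,-2,0,0,0,-1]
    - [0,0,-2,0,0,0,-1]
    - [0,0,0,0,0,0,-1]

```text
time_s: 5.25
eef_pos: [601.5, -30.7, 137.4]
ee_rot: [-0.001, 0.474, 0.88, -0.001]
force: [-0.4, 0.7, -0.2]
grip_width: -0.003
```

>>> play_rows:
  plan:
    - [0,0,-2,0,0,0,-1]
    - [0,0,-2,0,0,0,-1]
    - [0,0,-2,0,0,0,-1]
    - [0,0,0,0,0,0,-1]

```text
time_s: 5.58
eef_pos: [601.5, -30.6, 130.7]
ee_rot: [-0.001, 0.474, 0.88, -0.001]
force: [0.2, 0.0, 0.2]
grip_width: -0.004
```

```bash
python3 - <<'E'
from h import *
w=cap('wrist','w5');c=cap('scene','s5');s=sense();print(s['eef_pos'],s['force'],s['joints'])
for x in(w,c): print(proj(x,[s['eef_pos'],s['eef_pos']+[0,0,20],[602.5,-28.4,148]]).round(1))
W=cv2.resize(w['img'][140:320,200:440],(400,300),interpolation=cv2.INTER_CUBIC)
S=cv2.resize(c['img'][170:245,325:425],(400,300),interpolation=cv2.INTER_CUBIC)
cv2.imwrite('pics/c5.png',np.hstack([W,S]))
E
```

```text
[601.60386224 -30.65798729 131.10913179] [ 0.15885075  0.35866412 -0.3699546 ] [-0.24458584  0.5497349   1.35773786 -0.00139662  1.23587651 -0.82698062]
[[321.2 234.6]
 [321.2 248.2]
 [324.7 243.6]]
[[365.9 207. ]
 [366.3 201.9]
 [366.  202. ]]
```

View pics/c5.png

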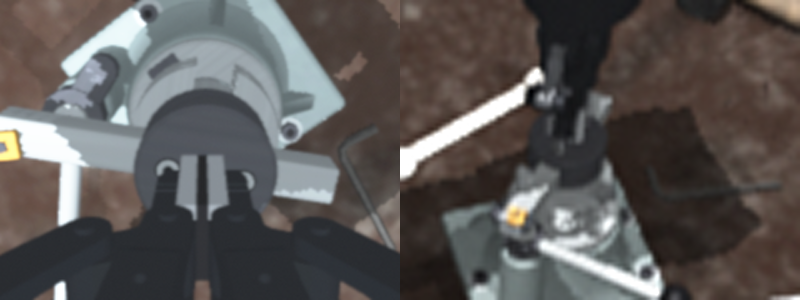

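The tips appear in the wrist view right over the head (crop 205,155), still clear of it. Keep feeling downward in small steps.

>>> play_rows:
  plan:
    - [0,0,-2,0,0,0,-1]
    - [0,0,-2,0,0,0,-1]
    - [0,0,-1,0,0,0,-1]
    - [0,0,0,0,0,0,-1]

```text
time_s: 6.02
eef_pos: [602.1, -30.7, 127.2]
ee_rot: [0.0, 0.474, 0.88, -0.001]
force: [0.0, -0.1, 0.1]
grip_width: 0.002
```

>>> play_rows:
  plan:
    - [0,0,-1,0,0,0,-1]
    - [0,0,-1,0,0,0,-1]
    - [0,0,-1,0,0,0,-1]
    - [0,0,-1,0,0,0,-1]
    - [0,0,0,0,0,0,-1]

```text
time_s: 6.43
eef_pos: [602.5, -30.4, 127.3]
ee_rot: [0.002, 0.474, 0.881, -0.0]
force: [-0.5, -0.1, -0.3]
grip_width: 0.006
```

```bash
python3 - <<'E'
from h import *
s=sense();print({k:np.round(v,3) for k,v in s.items()})
c=cap('wrist','w6');M=c['world_to_cam'];print(-M[:3,:3].T@M[:3,3]-s['eef_pos'])
E
```

```text
{'time_s': np.float64(6.433), 'joints': array([-2.440e-01,  5.520e-01,  1.364e+00, -1.000e-03,  1.221e+00,
       -8.270e-01]), 'dq': array([-0.   , -0.008, -0.003,  0.001,  0.005, -0.001]), 'tau': array([ 3.1000e-02, -5.1190e+01, -2.5054e+01, -5.0000e-03,  6.6000e-02,
        0.0000e+00]), 'eef_pos': array([602.506, -30.422, 127.279]), 'ee_rot': array([ 0.002,  0.474,  0.881, -0.   ]), 'force': array([-0.5  , -0.081, -0.264]), 'wrist_torque': array([-0.024, -0.001, -0.021]), 'grip_width': np.float64(0.006)}
[-37.64461962  56.21856094 163.58962151]
```

>>> play_rows:
  plan:
    - [0,0,-2,0,0,0,-1]
    - [0,0,-2,0,0,0,-1]

```text
time_s: 6.65
eef_pos: [603.2, -30.3, 126.9]
ee_rot: [0.003, 0.474, 0.881, 0.0]
force: [-8.8, 2.4, 19.7]
grip_width: 0.002
```

```bash
python3 - <<'E'
from h import *
s=sense();print({k:np.round(v,3) for k,v in s.items()})
E
```

```text
{'time_s': np.float64(6.65), 'joints': array([-2.440e-01,  5.520e-01,  1.366e+00, -1.000e-03,  1.217e+00,
       -8.270e-01]), 'dq': array([ 0.002, -0.003,  0.007, -0.001, -0.02 , -0.   ]), 'tau': array([-1.2360e+00, -3.9437e+01, -2.1676e+01, -4.3000e-02, -2.3760e+00,
       -1.0000e-03]), 'eef_pos': array([603.164, -30.343, 126.903]), 'ee_rot': array([0.003, 0.474, 0.881, 0.   ]), 'force': array([-8.792,  2.374, 19.724]), 'wrist_torque': array([ 0.484,  1.663, -0.023]), 'grip_width': np.float64(0.002)}
```

Contact felt at reported z≈127, so the real tips are about 20.5 mm above the reported TCP; I'll use this offset from here. Back to the push start, lower this time.

>>> play_rows:
  plan:
    - [0,0,30,0,0,0,-1]
    - [-36,5,5,0,0,-0.05,-1]
    - [-37,5,0,0,0,-0.05,-1]
    - [0,0,-20,0,0,-0.05,-1]
    - [0,0,-20,0,0,0,-1]

```text
time_s: 7.07
eef_pos: [531.7, -21.2, 127.3]
ee_rot: [0.011, 0.541, 0.841, 0.002]
force: [0.8, 0.3, -1.0]
grip_width: 0.004
```

>>> play_rows:
  plan:
    - [0,0,-10,0,0,0,-1]
    - [0,0,-5,0,0,0,-1]
    - [0,0,0,0,0,0,-1]

```text
time_s: 7.32
eef_pos: [529.4, -20.7, 108.5]
ee_rot: [0.008, 0.542, 0.841, 0.002]
force: [0.5, 0.3, -1.0]
grip_width: -0.0
```

>>> play_rows:
  plan:
    - [2,-4,-3,0,0,0,-1]
    - [3,-6,0,0,0,0,-1]
    - [2.5,-5,0,0,0,0,-1]
    - [1.5,-3.2,0,0,0,0,-1]
    - [1.5,-3.2,0,0,0,0,-1]

```text
time_s: 7.73
eef_pos: [541.9, -44.3, 106.4]
ee_rot: [0.009, 0.541, 0.841, 0.002]
force: [-0.7, 0.5, -0.2]
grip_width: 0.004
```

>>> play_rows:
  plan:
    - [1.6,-3,0,0,0,0.03,-1]
    - [1.6,-3,0,0,0,0.03,-1]
    - [1.6,-3,0,0,0,0.03,-1]

```text
time_s: 7.98
eef_pos: [547.2, -54.9, 106.8]
ee_rot: [0.009, 0.502, 0.865, 0.002]
force: [-0.7, 0.2, -0.8]
grip_width: -0.002
```

```bash
cat >> h.py <<'E'
def bar(tag,z=141):
    x=cap('wrist',tag);h=cv2.cvtColor(x['img'],cv2.COLOR_BGR2HSV)
    m=((h[...,0]>12)&(h[...,0]<30)&(h[...,1]>100)&(h[...,2]>110))
    e=sense()['eef_pos'];n,l,st,ce=cv2.connectedComponentsWithStats(m.astype(np.uint8))
    for i in range(1,n):
        if st[i,4]<40: continue
        p=ray(x,[ce[i]],z)[0];d=p[:2]-[602.5,-28.4];r=np.linalg.norm(d)
        if r<100: print(ce[i].round(),st[i,4],p.round(1),'ang',np.degrees(np.arctan2(d[1],d[0])).round(1),'r',r.round(1))
    s=sense();print(s['eef_pos'].round(1),s['force'].round(1))
E
python3 -c "
from h import *
bar('w7')
x=load('w3');h=0
"
```

```text
[547.6 -55.4 106.9] [-1.  -0.4 -0.4]
```

```bash
python3 - <<'E'
from h import *
c=load('w7');s=cap('scene','s7');t=cap('top','t7')
W=cv2.resize(c['img'][140:320,200:440],(400,300),interpolation=cv2.INTER_CUBIC)
S=cv2.resize(s['img'][185:245,325:405],(400,300),interpolation=cv2.INTER_CUBIC)
cv2.imwrite('pics/c7.png',np.hstack([W,S]))
E
```

```text
(no output)
```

View pics/c7.png

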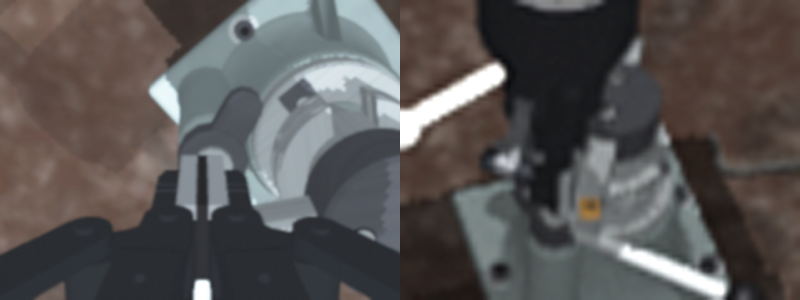

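The scene view now shows the bar swung round, with the yellow tip at crop (590,208) where before it was over the hub. Contact works, so continue the turn.

>>> play_rows:
  plan:
    - [1.4,-2.8,0,0,0,0.05,-1]
    - [1.5,-2.7,0,0,0,0.05,-1]
    - [1.6,-2.6,0,0,0,0.05,-1]
    - [1.7,-2.5,0,0,0,0.05,-1]
    - [1.7,-2.5,0,0,0,0.05,-1]

```text
time_s: 8.55
eef_pos: [554.6, -67.3, 107.1]
ee_rot: [0.008, 0.389, 0.921, 0.003]
force: [-1.6, -0.0, -0.6]
grip_width: 0.004
```

```bash
cat >> h.py <<'E'
def sbar(tag,z=138):
    c=cap('scene',tag);h=cv2.cvtColor(c['img'],cv2.COLOR_BGR2HSV)
    m=((h[...,0]>12)&(h[...,0]<32)&(h[...,1]>110)&(h[...,2]>90));w=np.zeros_like(m);w[195:245,335:395]=1
    y,x=np.nonzero(m&w);s=sense();print(s['time_s'],s['eef_pos'].round(1),s['force'].round(1))
    if len(x):
        p=ray(c,[(x.mean(),y.mean())],z)[0];d=p[:2]-[602.5,-28.4]
        print(len(x),x.mean().round(1),y.mean().round(1),p.round(1),np.linalg.norm(d).round(1),np.degrees(np.arctan2(d[1],d[0])).round(1))
E
python3 -c "
from h import *
sbar('s8')
for a in range(-155,-95,5): print(a,proj(load('s8'),[[602.5+72*np.cos(np.radians(a)),-28.4+72*np.sin(np.radians(a)),138]]).round(1))
"
```

```text
8.6 [554.9 -67.8 107.1] [-0.3  0.9  0.2]
11 369.1 226.8 [564.7 -90.7 138. ] 72.9 -121.3
-155 [[352.5 223.5]]
-150 [[354.8 224.4]]
-145 [[357.1 225.2]]
-140 [[359.6 225.8]]
-135 [[362.1 226.2]]
-130 [[364.6 226.5]]
-125 [[367.2 226.6]]
-120 [[369.7 226.5]]
-115 [[372.2 226.2]]
-110 [[374.6 225.8]]
-105 [[377.  225.2]]
-100 [[379.3 224.4]]
```

>>> play_rows:
  plan:
    - [2,-2,0,0,0,0.05,-1]
    - [2,-2,0,0,0,0.05,-1]
    - [2,-2,0,0,0,0.03,-1]

```text
time_s: 8.85
eef_pos: [560.3, -73.4, 107.1]
ee_rot: [0.007, 0.328, 0.945, 0.004]
force: [-1.7, 0.3, -0.6]
grip_width: -0.001
```

```bash
python3 -c "
from h import *
sbar('s9')"
```

```text
8.9 [560.6 -73.8 107.1] [ 0.  -0.2  0.6]
15 372.9 226.4 [573.1 -95.  138. ] 72.8 -113.8
```

>>> play_rows:
  plan:
    - [2,-1.3,0,0,0,0.02,-1]
    - [2,-1.2,0,0,0,0.02,-1]

```text
time_s: 9.07
eef_pos: [564.7, -76.1, 107.3]
ee_rot: [0.007, 0.309, 0.951, 0.004]
force: [-0.5, -0.0, -0.1]
grip_width: 0.0
```

```bash
python3 -c "
from h import *
sbar('s10')"
```

```text
9.1167 [565.  -76.2 107.3] [-0.7 -0.2 -0.6]
15 376.2 227.7 [ 577.4 -102.9  138. ] 78.6 -108.6
```

>>> play_rows:
  plan:
    - [1.5,-0.7,0,0,0,0,-1]
    - [1.5,-0.7,0,0,0,0,-1]

```text
time_s: 9.28
eef_pos: [568.2, -77.5, 107.5]
ee_rot: [0.007, 0.309, 0.951, 0.004]
force: [-0.2, 0.7, -0.1]
grip_width: -0.002
```

```bash
python3 -c "
from h import *
sbar('s11',132)"
```

```text
9.3333 [568.4 -77.6 107.5] [0.3 0.  0.5]
15 377.7 227.3 [ 584.3 -100.7  132. ] 74.5 -104.1
```

>>> play_rows:
  plan:
    - [1.5,-0.5,0,0,0,0,-1]
    - [1.5,-0.5,0,0,0,0,-1]

```text
time_s: 9.5
eef_pos: [571.2, -78.4, 107.4]
ee_rot: [0.007, 0.309, 0.951, 0.004]
force: [-3.9, 0.6, 1.8]
grip_width: 0.002
```

```bash
python3 -c "
from h import *
sbar('s12',132)"
```

```text
9.55 [571.3 -78.4 107.4] [-3.2  0.1  1.3]
12 378.8 226.8 [ 587.7 -101.1  132. ] 74.2 -101.5
```

>>> play_rows:
  plan:
    - [1.5,-0.4,0,0,0,0,-1]
    - [1,-0.3,0,0,0,0,-1]

```text
time_s: 9.72
eef_pos: [573.2, -79.2, 107.3]
ee_rot: [0.006, 0.309, 0.951, 0.004]
force: [-4.5, 0.1, 2.2]
grip_width: -0.004
```

```bash
python3 -c "
from h import *
sbar('s13',132)"
```

```text
9.7667 [573.3 -79.2 107.3] [-4.6 -0.3  2.1]
12 379.8 226.8 [ 589.7 -102.5  132. ] 75.2 -99.8
```

>>> play_rows:
  plan:
    - [-12,4,0,0,0,0,-1]
    - [-5,3,35,0,0,0,-1]
    - [-10,30,25,0,0,0,-1]
    - [-20,36,0,0,0,0,-1]
    - [-20,36,0,0,0,0,-1]

```text
time_s: 10.18
eef_pos: [508.0, 26.8, 168.2]
ee_rot: [0.009, 0.314, 0.95, 0.004]
force: [0.4, 1.1, 0.7]
grip_width: 0.005
```

>>> play_rows:
  plan:
    - [-20,36,0,0,0,0,-1]
    - [-20,36,0,0,0,0,-1]
    - [-20,36,0,0,0,0,-1]
    - [0,30,0,0,0,0,-1]

```text
time_s: 10.52
eef_pos: [445.0, 169.5, 170.3]
ee_rot: [0.013, 0.315, 0.949, 0.006]
force: [0.8, -1.0, 0.3]
grip_width: 0.002
```

```bash
python3 -c "
from h import *
sbar('s14',133)
b=cap('top','t14');s=load('s14')
B=cv2.resize(b['img'][155:225,325:415],(450,350),interpolation=cv2.INTER_CUBIC)
S=cv2.resize(s['img'][180:250,330:400],(350,350),interpolation=cv2.INTER_CUBIC)
cv2.imwrite('pics/c14.png',np.hstack([B,S]))"
```

```text
10.5667 [446.  173.4 170.5] [-2.2  3.  -0.6]
10 379.1 227.4 [ 586.5 -103.4  133. ] 76.7 -102.0
```

View pics/c14.png

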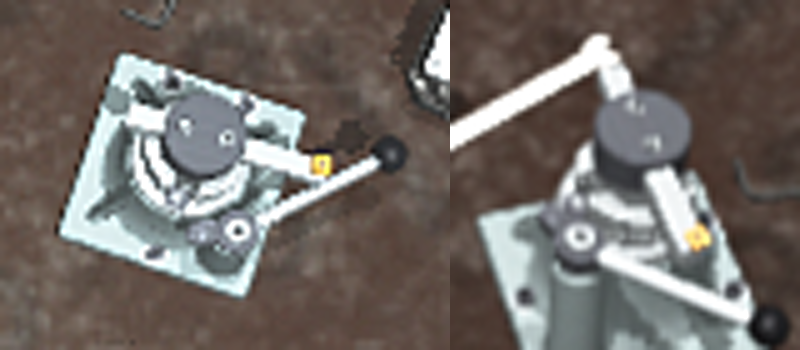

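Insert now at top crop (320,163) and scene crop (697,238). The bar is roughly parallel to the foot's edge, perhaps 3° past. I'll triangulate the head-top height, before against now, to tell whether it dropped.

```bash
python3 - <<'E'
from h import *
from scipy.optimize import least_squares
def head(tag,c0,rad):
    im=load(tag)['img'];k=8;x0,y0=int(c0[0])-16,int(c0[1])-16
    B=cv2.resize(im[y0:y0+32,x0:x0+32],None,fx=k,fy=k,interpolation=cv2.INTER_CUBIC)
    p=B[int((c0[1]-y0)*k)-12:int((c0[1]-y0)*k)+12,int((c0[0]-x0)*k)-12:int((c0[0]-x0)*k)+12].reshape(-1,3);med=np.median(p,0)
    m=(np.abs(B.astype(int)-med).max(2)<28).astype(np.uint8)
    m=cv2.morphologyEx(m,cv2.MORPH_CLOSE,np.ones((21,21)));m=cv2.morphologyEx(m,cv2.MORPH_OPEN,np.ones((25,25)))
    cs,_=cv2.findContours(m,0,2);c=max(cs,key=cv2.contourArea);c=cv2.convexHull(c);e=cv2.fitEllipse(c)
    return np.array([(e[0][0]+.5)/k-.5+x0,(e[0][1]+.5)/k-.5+y0]),np.array(e[1])/k,med
for a,b,ca,cb in(('t0','s0',(364.6,182),(366.4,202)),('t14','s14',(365.5,182),(369,205))):
    ha,hb=head(a,ca,9),head(b,cb,9);print(a,ha,b,hb)
    A,C=load(a),load(b)
    r=least_squares(lambda P:np.r_[proj(A,P)[0]-ha[0],proj(C,P)[0]-hb[0]],[600,-28,145]);print(r.x.round(1),r.fun.round(2))
E
```

```text
t0 (array([363.27511978, 184.26688194]), array([26.39379311, 31.62960434]), array([155., 143., 137.])) s0 (array([366.45527267, 203.88750076]), array([15.65832806, 19.68072701]), array([135., 126., 124.]))
[601.7 -27.  138.8] [ 0.64 -1.28 -1.21  0.27]
t14 (array([362.02261162, 180.74736214]), array([23.85722923, 35.05861664]), array([147., 137., 130.])) s14 (array([368.00056267, 205.72843552]), array([16.2608242, 19.8258667]), array([129., 121., 119.]))
[612.9 -23.8 121.7] [ 0.22 -0.44 -0.42  0.1 ]
```

>>> play_rows:
  plan:
    - [24,-31,0,0,0.015,0,-1]
    - [24,-31,0,0,0.013,0,-1]
    - [24,-31,0,0,0,0,-1]
    - [24,-31,0,0,0,0,-1]
    - [24,-31,0,0,0,0,-1]

```text
time_s: 11.03
eef_pos: [569.7, 14.4, 171.8]
ee_rot: [0.003, 0.307, 0.952, 0.004]
force: [0.9, 0.4, 0.6]
grip_width: -0.0
```

>>> play_rows:
  plan:
    - [24,-31,0,0,0,0,-1]
    - [12,-15,0,0,0,0,-1]
    - [0,0,-10,0,0,0,-1]
    - [0,0,0,0,0,0,-1]

```text
time_s: 11.37
eef_pos: [611.2, -44.5, 159.5]
ee_rot: [0.005, 0.312, 0.95, 0.004]
force: [-1.2, 0.1, -0.3]
grip_width: 0.001
```

>>> play_rows:
  plan:
    - [-8.5,15.5,0,0,0,0,-1]
    - [0,0,-12,0,0,0,-1]
    - [0,0,-8,0,0,0,-1]
    - [0,0,0,0,0,0,-1]

```text
time_s: 11.7
eef_pos: [600.9, -27.2, 138.2]
ee_rot: [0.005, 0.312, 0.95, 0.004]
force: [-0.6, 0.3, 0.6]
grip_width: 0.0
```

>>> play_rows:
  plan:
    - [0,0,-3,0,0,0,-1]
    - [0,0,-3,0,0,0,-1]
    - [0,0,-2,0,0,0,-1]
    - [0,0,0,0,0,0,-1]

```text
time_s: 12.03
eef_pos: [600.8, -26.2, 130.4]
ee_rot: [0.006, 0.311, 0.95, 0.004]
force: [-0.1, 0.3, 0.2]
grip_width: 0.002
```

>>> play_rows:
  plan:
    - [1,-1.5,-1,0,0,0,-1]
    - [0.5,-0.5,-1,0,0,0,-1]
    - [0,0,-1,0,0,0,-1]
    - [0,0,-1,0,0,0,-1]
    - [0,0,0,0,0,0,-1]

```text
time_s: 12.45
eef_pos: [602.9, -28.8, 126.8]
ee_rot: [0.006, 0.311, 0.95, 0.004]
force: [-0.7, 0.6, -0.6]
grip_width: -0.0
```

>>> play_rows:
  plan:
    - [0,0,-1,0,0,0,-1]
    - [0,0,-1,0,0,0,-1]
    - [0,0,-1,0,0,0,-1]
    - [0,0,-1,0,0,0,-1]

```text
time_s: 12.78
eef_pos: [603.3, -28.9, 123.2]
ee_rot: [0.007, 0.311, 0.95, 0.004]
force: [-0.9, -0.2, 7.0]
grip_width: -0.005
```

Contact is now at 123.2, 4 mm lower than before, so it has dropped over the dogs. Press it home.

>>> play_rows:
  plan:
    - [0,0,-1.5,0,0,0,-1]
    - [0,0,-1.5,0,0,0,-1]
    - [0,0,-1.5,0,0,0,-1]

```text
time_s: 13.03
eef_pos: [603.9, -28.4, 122.5]
ee_rot: [0.008, 0.311, 0.95, 0.005]
force: [-5.3, 1.6, 12.3]
grip_width: 0.002
```

>>> play_rows:
  plan:
    - [0,0,-2,0,0,0,-1]
    - [0,0,-2,0,0,0,-1]
    - [0,0,-2,0,0,0,-1]

```text
time_s: 13.28
eef_pos: [604.2, -27.7, 122.0]
ee_rot: [0.01, 0.31, 0.951, 0.005]
force: [-6.8, 1.5, 13.8]
grip_width: -0.003
```

>>> play_rows:
  plan:
    - [-0.7,-0.2,-2,0,0.01,0,-1]
    - [-0.5,-0.2,-2.2,0,0.01,0,-1]
    - [-0.5,0,-2.4,0,0.005,0,-1]

```text
time_s: 13.53
eef_pos: [603.4, -27.7, 121.2]
ee_rot: [0.001, 0.31, 0.951, 0.001]
force: [-4.3, 1.9, 14.3]
grip_width: -0.006
```

>>> play_rows:
  plan:
    - [-0.3,0,-2.5,0,0.005,0,-1]
    - [-0.3,0,-2.5,0,0.005,0,-1]
    - [-0.3,0,-2.5,0,0.005,0,-1]

```text
time_s: 13.78
eef_pos: [603.2, -27.0, 120.2]
ee_rot: [-0.004, 0.31, 0.951, -0.0]
force: [-6.4, 1.7, 14.9]
grip_width: -0.001
```

>>> play_rows:
  plan:
    - [-0.3,-0.2,-2.5,0,0,0,-1]
    - [-0.3,-0.2,-2.5,0,0,0,-1]
    - [-0.3,-0.2,-2.5,0,0,0,-1]
    - [-0.3,-0.2,-2.5,0,0,0,-1]
    - [-0.3,-0.2,-2.5,0,0,0,-1]

```text
time_s: 14.2
eef_pos: [602.9, -26.6, 119.1]
ee_rot: [-0.0, 0.309, 0.951, 0.001]
force: [-5.6, 1.4, 17.0]
grip_width: -0.0
```

>>> play_rows:
  plan:
    - [-0.3,-0.2,-2.5,0,0,0,-1]
    - [-0.3,-0.2,-2.5,0,0,0,-1]
    - [-0.3,-0.2,-2.5,0,0,0,-1]
    - [-0.3,-0.2,-2.5,0,0,0,-1]
    - [-0.3,-0.2,-2.5,0,0,0,-1]

```text
time_s: 14.62
eef_pos: [602.8, -26.2, 118.3]
ee_rot: [0.005, 0.308, 0.951, 0.002]
force: [-6.5, 2.4, 16.8]
grip_width: 0.001
```

>>> play_rows:
  plan:
    - [-0.3,-0.4,-2.7,0,0,0,-1]
    - [-0.3,-0.4,-2.7,0,0,0,-1]
    - [-0.3,-0.4,-2.7,0,0,0,-1]
    - [-0.3,-0.4,-2.7,0,0,0,-1]
    - [-0.3,-0.4,-2.7,0,0,0,-1]

```text
time_s: 15.03
eef_pos: [602.9, -26.2, 118.1]
ee_rot: [0.01, 0.308, 0.951, 0.003]
force: [-6.7, 4.1, 19.3]
grip_width: -0.001
```

>>> play_rows:
  plan:
    - [-0.3,-0.3,-2.8,0,0.003,0,-1]
    - [-0.3,-0.3,-2.8,0,0.003,0,-1]
    - [-0.3,-0.3,-2.8,0,0.003,0,-1]
    - [-0.3,-0.3,-2.8,0,0.003,0,-1]
    - [-0.3,-0.3,-2.8,0,0.003,0,-1]

```text
time_s: 15.45
eef_pos: [602.9, -26.1, 118.1]
ee_rot: [0.008, 0.307, 0.952, 0.002]
force: [-7.7, 4.3, 20.5]
grip_width: -0.001
```

>>> play_rows:
  plan:
    - [-0.6,-0.5,-3.2,0,0.005,0,-1]
    - [-0.6,-0.5,-3.4,0,0.005,0,-1]
    - [-0.6,-0.5,-3.5,0,0.005,0,-1]
    - [-0.6,-0.5,-3.5,0,0.005,0,-1]

```text
time_s: 15.78
eef_pos: [602.5, -26.2, 117.9]
ee_rot: [0.004, 0.306, 0.952, 0.001]
force: [-9.2, 3.8, 24.2]
grip_width: -0.004
```

It has stopped at z≈117.9, about 9–9.5 mm below the first contact, so it looks home; the tongue will confirm. Lift off and go to the lever knob's far side.

>>> play_rows:
  plan:
    - [0,0,30,0,0,-0.1,-1]
    - [0,0,20,0,0,-0.1,-1]
    - [11,-34,0,0,0,-0.1,-1]
    - [11,-34,0,0,0,-0.1,-1]
    - [11,-34,0,0,0,-0.07,-1]

```text
time_s: 16.2
eef_pos: [635.4, -124.3, 173.4]
ee_rot: [0.005, 0.524, 0.852, 0.002]
force: [0.8, 0.6, -0.3]
grip_width: -0.0
```

>>> play_rows:
  plan:
    - [0,0,-35,0,0,0,-1]
    - [0,0,-35,0,0,0,-1]
    - [0,0,-15,0,0,0,-1]
    - [0,0,0,0,0,0,-1]

```text
time_s: 16.53
eef_pos: [637.2, -133.0, 86.4]
ee_rot: [0.009, 0.529, 0.849, 0.002]
force: [-0.2, 0.3, -0.0]
grip_width: -0.002
```

```bash
python3 - <<'E'
from h import *
s=sense();print(s['eef_pos'],s['ee_rot'],s['force'])
cap('wrist','w15');c=cap('scene','s15')
h=cv2.cvtColor(c['img'],cv2.COLOR_BGR2HSV)
print(proj(c,[[599.2,-147.5,104.5],s['eef_pos']+[0,0,20.5],[551,-52,104.5]]).round(1))
E
```

```text
[ 637.22449442 -133.02964845   86.41846876] [0.00853768 0.52902297 0.84856259 0.00182877] [-0.24198218  0.27179107 -0.03057471]
[[393.4 243.6]
 [401.4 232.3]
 [354.8 227.6]]
```

>>> play_rows:
  plan:
    - [0,0,-9,0,0,0,-1]
    - [-8,-1.5,0,0,0,0,-1]
    - [-7.5,-1.5,0,0,0,0,-1]
    - [-7.6,-5.9,0,0,0,-0.08,-1]
    - [-8,-5.1,0,0,0,-0.08,-1]

```text
time_s: 17.05
eef_pos: [608.8, -146.6, 86.1]
ee_rot: [0.016, 0.595, 0.804, 0.002]
force: [1.2, -0.1, 0.3]
grip_width: -0.001
```

```bash
cat >> h.py <<'E'
def knob(tag):
    s=sense();print(s['time_s'],s['eef_pos'].round(1),s['ee_rot'].round(3),s['force'].round(1))
    e=s['eef_pos'][:2];d=e-[551,-52];print('tcp rel pivot r',np.linalg.norm(d).round(1),'ang',np.degrees(np.arctan2(d[1],d[0])).round(1))
E
python3 -c "
from h import *
knob('a')"
```

```text
17.05 [ 608.8 -146.6   86.1] [0.016 0.595 0.804 0.002] [ 1.2 -0.1  0.3]
tcp rel pivot r 110.9 ang -58.6
```

>>> play_rows:
  plan:
    - [0,0,-6,0,0.02,0,-1]
    - [0,0,-5,0,0.01,0,-1]
    - [0,0,0,0,0,0,-1]

```text
time_s: 17.3
eef_pos: [609.6, -148.1, 80.9]
ee_rot: [0.008, 0.595, 0.803, -0.006]
force: [1.0, 0.3, 0.1]
grip_width: -0.0
```

```bash
python3 -c "
from h import *
knob('a')
c=cap('scene','s16');w=cap('wrist','w16')
S=cv2.resize(c['img'][190:270,340:420],(400,400),interpolation=cv2.INTER_CUBIC)
W=cv2.resize(w['img'][100:340,200:440],(400,400),interpolation=cv2.INTER_CUBIC)
cv2.imwrite('pics/c16.png',np.hstack([W,S]))
P=[[551+105*np.cos(np.radians(a)),-52+105*np.sin(np.radians(a)),104.5] for a in(-63,-75,-90)]
print(proj(c,P).round(1))
for t in('s14','s15','s16'):
  g=load(t)['img'];h=g.max(2)
  m=(h<60).astype(np.uint8);w=np.zeros_like(m);w[228:262,360:415]=1
  n,l,st,ce=cv2.connectedComponentsWithStats(m*w)
  print(t,[(ce[i].round(1).tolist(),int(st[i,4])) for i in range(1,n) if st[i,4]>8])
"
```

```text
17.3 [ 609.6 -148.1   80.9] [ 0.008  0.595  0.803 -0.006] [1.  0.3 0.1]
tcp rel pivot r 112.6 ang -58.6
[[392.7 243.2]
 [388.3 249.2]
 [380.6 255.4]]
s14 [([393.7, 244.9], 51), ([405.5, 250.8], 11), ([389.5, 258.4], 53)]
s15 [([399.0, 245.6], 893)]
s16 [([397.7, 247.4], 973), ([382.9, 233.2], 10)]
```

>>> play_rows:
  plan:
    - [-9,-3,-2,0,0,-0.08,-1]
    - [-9,-3.5,-1,0,0,-0.08,-1]
    - [-9,-3,-1,0,0,-0.08,-1]
    - [-9.3,-2,-1,0,0,-0.08,-1]
    - [-9.5,-1.2,-1,0,0,-0.08,-1]

```text
time_s: 17.82
eef_pos: [565.8, -161.3, 78.0]
ee_rot: [0.012, 0.746, 0.666, -0.006]
force: [1.9, -1.1, 2.5]
grip_width: 0.003
```

```bash
python3 -c "
from h import *
knob('a')"
```

```text
17.8167 [ 565.8 -161.3   78. ] [ 0.012  0.746  0.666 -0.006] [ 1.9 -1.1  2.5]
tcp rel pivot r 110.3 ang -82.3
```

>>> play_rows:
  plan:
    - [-9.5,-0.8,0,0,0,-0.08,-1]
    - [-9.5,0,0,0,0,-0.08,-1]
    - [-9.5,1,0,0,0,-0.08,-1]
    - [-9.4,1.5,0,0,0,-0.08,-1]
    - [-9.2,2.2,0,0,0,-0.08,-1]

```text
time_s: 18.23
eef_pos: [517.7, -157.7, 79.2]
ee_rot: [0.013, 0.868, 0.497, -0.007]
force: [2.0, 0.4, -0.5]
grip_width: 0.002
```

```bash
python3 -c "
from h import *
knob('a')"
```

```text
18.2333 [ 517.7 -157.7   79.2] [ 0.013  0.868  0.497 -0.007] [ 2.   0.4 -0.5]
tcp rel pivot r 110.8 ang -107.5
```

Past the flange edge without blocking. Continue in smaller steps to the stop.

>>> play_rows:
  plan:
    - [-7,3,0,0,0,-0.06,-1]
    - [-5,2.5,0,0,0,-0.04,-1]
    - [-3.5,2,0,0,0,-0.03,-1]

```text
time_s: 18.48
eef_pos: [501.0, -150.0, 79.9]
ee_rot: [0.013, 0.9, 0.436, -0.008]
force: [5.2, -4.0, -1.6]
grip_width: -0.005
```

>>> play_rows:
  plan:
    - [-2,1.4,0,0,0,-0.01,-1]
    - [-2,1.4,0,0,0,0,-1]
    - [-2,1.4,0,0,0,0,-1]

```text
time_s: 18.73
eef_pos: [500.0, -149.5, 82.8]
ee_rot: [0.021, 0.902, 0.431, -0.003]
force: [6.3, -5.2, -0.4]
grip_width: 0.002
```

```bash
python3 -c "
from h import *
knob('a')"
```

```text
18.7333 [ 500.  -149.5   82.8] [ 0.021  0.902  0.431 -0.003] [ 6.3 -5.2 -0.4]
tcp rel pivot r 110.0 ang -117.6
```

It has stopped dead with 8 N at about 1.18 rad, as expected for the stop. Retreat and check.

>>> play_rows:
  plan:
    - [8,-7,0,0,0,0,-1]
    - [20,-18,0,0,0,0,-1]
    - [0,-5,40,0,0,0,-1]
    - [0,-5,40,0,0,0,-1]
    - [-30,-25,20,0,0,0,-1]

```text
time_s: 19.15
eef_pos: [499.4, -205.2, 177.3]
ee_rot: [0.015, 0.9, 0.436, -0.007]
force: [1.0, -0.3, 0.1]
grip_width: 0.002
```

>>> play_rows:
  plan:
    - [-30,-25,0,0,0,0,-1]
    - [-30,-25,0,0,0,0,-1]
    - [-30,-25,0,0,0,0,-1]
    - [-30,-25,0,0,0,0,-1]
    - [-20,-25,0,0,0,0,-1]

```text
time_s: 19.57
eef_pos: [354.9, -333.4, 183.4]
ee_rot: [0.019, 0.897, 0.441, -0.005]
force: [0.4, -0.0, -0.4]
grip_width: 0.001
```

```bash
python3 -c "
from h import *
from scipy.optimize import least_squares
sbar('s20',128)
b=cap('top','t20');s=load('s20')
# knob as dark blob in top
for t in('t0','t20'):
  m=(load(t)['img'].max(2)<60).astype(np.uint8);w=np.zeros_like(m);w[175:245,330:415]=1
  n,l,st,ce=cv2.connectedComponentsWithStats(m*w)
  for i in range(1,n):
    if st[i,4]>12:
      p=ray(load(t),[ce[i]],104.5)[0];d=p[:2]-[551,-52];print(t,ce[i].round(1),st[i,4],p.round(1),'r',np.linalg.norm(d).round(1),'ang',np.degrees(np.arctan2(d[1],d[0])).round(1))
B=cv2.resize(b['img'][155:235,325:415],(450,400),interpolation=cv2.INTER_CUBIC)
S=cv2.resize(s['img'][180:260,330:400],(350,400),interpolation=cv2.INTER_CUBIC)
cv2.imwrite('pics/c20.png',np.hstack([B,S]))"
```

```text
19.6167 [ 352.6 -337.4  183.5] [-2.  -3.8  0. ]
t0 [402.3 185.3] 27 [ 598.8 -146.7  104.5] r 106.1 ang -63.2
t20 [331.3 222.3] 18 [489.1  71.3 104.5] r 138.0 ang 116.7
t20 [343.6 235. ] 112 [450.1  34.9 104.5] r 133.1 ang 139.3
t20 [399.5 222.6] 35 [ 485.  -134.   104.5] r 105.2 ang -128.8
t20 [401.3 236.1] 469 [ 444.3 -137.9  104.5] r 137.0 ang -141.1
t20 [334.2 232.5] 56 [458.2  63.1 104.5] r 147.9 ang 128.9
```

View pics/c20.png

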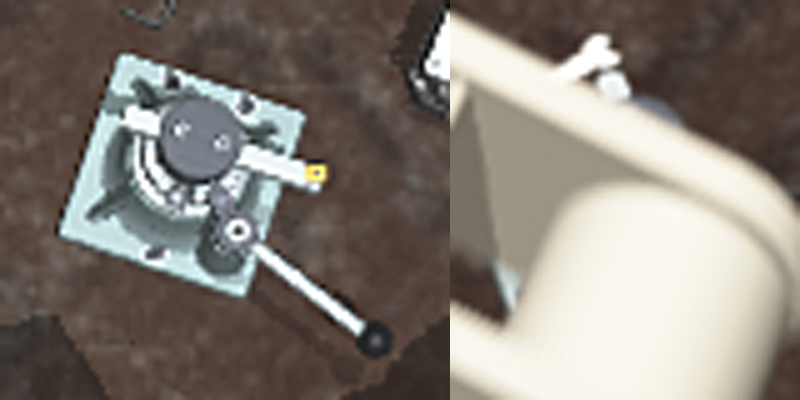

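Final view: the bar is parallel to the foot's edge, the tongue is swung in over the flange at crop (222,195), and the knob is at (373,339). I'll compute the lever sweep with a measured pivot.

```bash
python3 - <<'E'
from h import *
b=load('t20');f=lambda x,y:(325+(x+.5)/5-.5,155+(y+.5)/5-.5)
pv=ray(b,[f(238,231)],114)[0];k1=ray(b,[f(373,339)],104.5)[0];k0=ray(b,[f(390,154)],104.5)[0]
A=lambda p:np.degrees(np.arctan2(*(p-pv)[:2][::-1]))
print(pv,np.linalg.norm((k0-pv)[:2]),np.linalg.norm((k1-pv)[:2]),A(k0),A(k1),np.radians(A(k0)-A(k1)))
l=ray(b,[f(310,177)],124)[0];s=ray(b,[f(128,116)],124)[0];d=l-s;print('bar',np.degrees(np.arctan2(d[1],d[0])),'want -110; head',ray(b,[f(200,138)],138))
E
```

```text
[551.25108473 -52.80746723 114.        ] 105.94388751670647 103.70987212216647 -63.586040018736625 -129.23128488512376 1.1457256611963604
bar -109.7564248856746 want -110; head [[604.15218735 -29.20312111 138.        ]]
```

>>> play_rows:
  plan:
    - [0,0,10,0,0,0,-1]
    - [0,0,0,0,0,0,-1]
    - [0,0,0,0,0,0,-1]

```text
time_s: 19.92
eef_pos: [354.8, -334.7, 194.5]
ee_rot: [0.019, 0.898, 0.439, -0.005]
force: [-0.0, -0.6, -0.3]
grip_width: 0.002
```

```bash
python3 -c "
from h import *
s=sense();print(s['force'].round(1),np.abs(s['dq']).max(),s['time_s']);print(ctrl.finish_job())"
```

```text
[-0.  -0.6 -0.3] 0.03015449527227026 19.9167
the job is handed in; nothing more can be done
None
```

The job is handed in at 19.9 s. The cutter is turned onto the dogs and pressed down, and the lock lever is swung round. No verdict was reported.

**What I did:** I pushed the cross bar about 45° until the cutter dropped 4 mm over the dogs. I then pressed the head down with up to 24 N until it stopped moving, and pushed the lever knob until it stopped dead against 8 N. Finally I backed the arm away; the last force reading was about 0 N.

**Last checks:**
- **Alignment:** the bar reads −109.8° against the −110° wanted, and the head looks central to about 2 mm, which is camera accuracy.
- **Flush:** the fingers' contact height on the head fell about 9.3 mm in all, against 10 mm nominal. The last 0.7 mm is within what my measurements can tell apart. The tongue passed over the flange unblocked, which agrees with the cutter being home.
- **Lever:** the camera measures a 1.15 rad sweep. The finger position when it stopped suggests about 1.18 rad, against 1.2 at the stop. I did not resolve the small difference; both are above the 1.08 needed.

**What went wrong:**
- **First push:** it went over the bar without contact, because the real fingertips sit about 20 mm above the reported TCP. I found the offset by touching the cutter head and corrected for it.
- **Loose items:** I did not measure the hex key, spanner, tub and gearbox again. I noticed no unexpected contact.

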